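# Stock the caddy with the filling and sanding kit

## Robot

A 7-joint arm with a two-finger parallel gripper is mounted at the origin on the work surface; the furniture and walls round the work are solid. World frame = base frame: x ahead of the robot, y to its left, z up, the work surface at z = 0. Lengths are in mm, angles in rad, forces in N, time in s.
With the tool pointing down it reaches from about 400 to 900 mm from the base axis. Payload 5.5 kg.
Tool frame: the origin (TCP) lies midway between the tips of the shut fingers; the grasp point (between the pads) lies 19 mm behind it (arm.grasp_offset is the distance from the TCP to the grasp point, in mm); z points along the fingers, y is the line along which they close (so a half turn about z gives the same grasp; the last joint's range is limited). The gripper opens to 92 mm and grips with 3 to 60 N. Pads are 19 mm wide; open, the fingers measure 130 mm over their backs; the gripper's body (75 mm by 190 mm) begins 47 mm behind the grasp point.
Start: joints at [1.606, 0.501, -0.427, 1.55, 0.221, 1.138, -0.21], TCP at [146.827, -633.2, 226.729] pointing down, gripper open.
Joint ranges: [-2.88, 2.88], [-0.31, 2.03], [-1.54, 1.56], [0.2, 2.42], [-1.41, 4.55], [0.19, 2.02], [-2.57, 2.57]. Speed limits (rad/s): [2.57, 2.57, 3.14, 3.14, 3.14, 3.14, 3.14].

## Interface

Orientations are given as a unit quaternion [w, x, y, z].
In Python, from workcell import monitor, optics, finish_job, nets, arm gives the robot as it stands.
- The arm moves only by the tool move_arm, never from a script. Its argument "commands" is a list of rows, each a list of 6 numbers: the shift along the world's x, y, z in units of 40 mm (1.0 is 40 mm), then the turn, a rotation vector about the world's x, y, z in units of 6 degrees (1.0 is 6 degrees). In form: [[dx, dy, dz, rx, ry, rz], ...]. A call has 1 to 10 rows; each row shifts and turns the commanded pose from where the row before left it; what a row does not reach is not made up. A row lasts 1/8 s, in which the tool goes at most 62.5 mm and 10.7 degrees, less where a joint would pass 70% of its speed; a pose out of reach is approached as far as the arm can. A call with a number of a shift or a turn outside -1 to 1 is refused whole. A call with a gripper value outside its range is refused whole. "fingers" is the closure, from -1 (fully open) to 1 (shut), set as the call begins (left out, the last holds). The fingers move at their own pace and stop on an object; "force" is the grip in N (left out, the last holds). Time passes only in rows, so rows that do not move let the fingers close. It gives the time, the measured TCP pose, the force, the opening and the grip force at its end, in the units of the state.
- monitor.observe(): the state, without advancing time (a new reading comes with each control period).
- optics.read_camera(name): name is "scene" or "side" or "wrist"; returns a dict with "img" (480x640x3 uint8, red, green, blue), "z_map" (480x640 float32, mm along the optical axis (not along the pixel's ray), 0 where there is no reading), "mtx" (3x3 intrinsics, pixels), "R" (3x3) and "t" (3): a world point X has camera coordinates R X + t; the wrist camera has in their place "T_tool_cam" (4x4, takes a point from camera to tool coordinates, whose origin is the TCP and whose axes are the flange's). Camera axes: x right, y down, z forward; pixel columns grow to the right and rows downward; lengths in mm; the calibration is good to about 2 mm. A picture is of the moment at which its call begins: read the wrist's pose just before it.
- finish_job(): hands the job in; it is judged then, once.
Trained networks look in the newest picture that a camera, given by its name, has taken for a name from the list of things; names that differ only in an ending like _2 or _b are one class to them, and where a whole thing is asked for, a point or a joint stands for the part that bears it (a point fixed in the world has none). Each returns a list of dicts, best first, with "score" (0 to 1); they miss things now and then, are a little off and sometimes report something else, mostly with a low value. They report only what shows in the picture. A call takes as long as a camera call. They do not tell look-alikes from the thing itself.
- nets.masks_of(target, camera): "mask" (480x640 bool, what is visible of it).
- nets.pinpoint(target, camera): "centre" ([x, y, z] in mm, in the coordinates of the camera as it stood for that picture, good to about 4 mm: a listed point, or the origin of a listed thing).
The state is a dict: "t": time; "q": joint angles; "qd": joint speeds; "joint_torque": joint torques, N m; "position": TCP position; "ee_rot": TCP orientation; "ft_force": force on the tool from outside, world axes, zero at the start; "moment": the same for the moment, N m; "grip_width": finger opening in mm; "gripper_force": force on a finger pad.
Only numpy, scipy, OpenCV 4.12 (cv2) and the standard library are available. Lean on these libraries where they do the work, as an engineer would, in place of code of your own. Each camera call takes 0.05 s, during which the arm holds its last target. There are 200 camera calls.

## Task

Gather the filling and sanding kit into the plywood caddy: the solid black sanding block flat in the yellow bin with the grey-white foam pad then laid flat on the middle of it, the grey putty pot upright in the blue bin, and the red-handled scraper flat in the red bin. Leave the look-alikes where they are: the hollow black tray, the wood block and the black can cap do not belong to the kit.

Things in the scene. Friction and masses are not known exactly. Their poses are not given: they have to be found in the camera images.
- sand_block: solid black sanding block, flat top, 60 (x) x 78 (y) x 23 (z) mm, 55 to 115 g; origin: centre of its underside; grasp across x
- foam_pad: thin grey-white mottled foam pad, rigid, 50 (x) x 66 (y) x 12 (z) mm, 20 to 45 g; origin: centre of its underside; grasp across x
- putty_pot: round mid-grey putty pot, black inside with a blob of turquoise putty, 62 mm diameter, 49 mm high, 60 to 130 g; origin: centre of its underside, z up
- scraper: small scraper lying flat, 92 (x) x 19 (y) x 10 (z) mm: red handle at -x, 44 mm long, 16 mm wide, 10 mm high, grasped across y; thin steel blade at +x, 4 mm high; 25 to 50 g; origin: centre of the outline, at the underside
- black_tray: look-alike, to be left alone: black moulded tray with a hollow top and chamfered corners, 50 (x) x 82 (y) x 22 (z) mm; origin: centre of its underside
- wood_block: look-alike, to be left alone: pale wood block, 48 (x) x 65 (y) x 42 (z) mm; origin: centre of its underside
- can_cap: look-alike, to be left alone: round black can cap with closed top and a small pale disc on it, 59 mm diameter, 47 mm high; origin: centre of its underside
- bin_red: red plastic bin, one of three fixed side by side (order varies) in a low fixed plywood caddy, 140 x 314 mm, rim 16 mm high. Bin outside 118 (x) x 98 (y) x 15 mm, inside 112 x 92 mm, floor and walls 3 mm. Origin: centre of its underside, 6 mm above the table (so inner floor 9, rim 21 mm above the table). x: long side, across the caddy; the bins stand in a row along y, 100 mm apart
- bin_yellow: yellow plastic bin, one of three fixed side by side (order varies) in a low fixed plywood caddy, 140 x 314 mm, rim 16 mm high. Bin outside 118 (x) x 98 (y) x 15 mm, inside 112 x 92 mm, floor and walls 3 mm. Origin: centre of its underside, 6 mm above the table (so inner floor 9, rim 21 mm above the table). x: long side, across the caddy; the bins stand in a row along y, 100 mm apart
- bin_blue: blue plastic bin, one of three fixed side by side (order varies) in a low fixed plywood caddy, 140 x 314 mm, rim 16 mm high. Bin outside 118 (x) x 98 (y) x 15 mm, inside 112 x 92 mm, floor and walls 3 mm. Origin: centre of its underside, 6 mm above the table (so inner floor 9, rim 21 mm above the table). x: long side, across the caddy; the bins stand in a row along y, 100 mm apart
Things that resemble listed ones, but are neither listed nor needed, are in the scene too. What is shaped like the putty_pot but pink is not meant.

How it is judged:
By the outcome, as a careful person would: the job done as asked, in the order asked, and still so for the second after the job is handed in, with the robot touching nothing.
It also fails if it takes over 128 s, if anything falls off the work surface, if the arm or the gripper's body presses on something with over 40 N, if the wrist force passes 120 N, or if a joint passes its speed limit or range.

## Working session

There is one attempt and no reset: what is moved stays moved. The work goes in short steps, Python scripts to look and compute and a tool call to move; the robot and the scene stay as the last step left them, time stands still between calls to the robot, and variables do not carry over. Pictures are saved under pics/ and viewed, at most 14 in all, crops included, and the job is handed in when it is done.

Besides the shell and the picture viewer there is one more tool, called after "Emit:" in YAML: its name, and indented under it one key for each argument. move_arm: Moves the arm, as the interface text tells. Its arguments: {"type":"object","properties":{"commands":{"type":"array"},"fingers":{"type":"number"},"force":{"type":"number"}},"required":["commands"]}

```bash
mkdir -p pics; ls; cat > h.py <<'E'
import numpy as np, cv2
from workcell import monitor, optics, finish_job, nets, arm
def save(img,name): cv2.imwrite('pics/'+name+'.png',cv2.cvtColor(np.ascontiguousarray(img),cv2.COLOR_RGB2BGR))
def world(c,R=None,t=None):
    z=c['z_map']; K=c['mtx']; v,u=np.mgrid[0:480,0:640]
    P=np.stack([(u-K[0,2])*z/K[0,0],(v-K[1,2])*z/K[1,1],z],-1)
    W=(P-c['t'])@c['R']; W[z==0]=np.nan; return W
E
python3 - <<'E'
from h import *
s=monitor.observe(); print(s['t'],s['position'],s['ee_rot'])
for n in ['scene','side']:
    c=optics.read_camera(n); save(c['img'],n+'0'); np.savez(n+'0.npz',**c)
    print(n,-c['R'].T@c['t'])
    for k in ['sand_block','foam_pad','putty_pot','scraper','black_tray','can_cap','wood_block','bin_red','bin_yellow','bin_blue']:
        for d in nets.pinpoint(k,n)[:4]:
            p=np.array(d['centre']); uv=c['mtx']@p; print(k,round(d['score'],2),(c['R'].T@(p-c['t'])).round(),(uv[:2]/uv[2]).round())
E
```

```text
pics
0.0 [ 146.61516451 -632.54578015  225.66758799] [-9.56185291e-04  9.93515428e-01  1.13693330e-01 -7.63652199e-05]
scene [ -87.99809676  735.98378918 1044.84256439]
sand_block 0.68 [457.  13.  -3.] [336. 243.]
foam_pad 0.89 [611. 343.   2.] [215. 289.]
putty_pot 0.89 [567.  64.   1.] [295. 235.]
putty_pot 0.87 [353.  -7.  -1.] [370. 255.]
putty_pot 0.65 [ 266. -300.   -2.] [449. 210.]
scraper 0.54 [553. 433.  -1.] [205. 324.]
black_tray 0.73 [661. 148.   1.] [252. 237.]
can_cap 0.83 [587. -54.  -2.] [316. 210.]
wood_block 0.85 [660. 250.   4.] [227. 259.]
bin_red 0.71 [ 456. -239.    8.] [385. 192.]
bin_yellow 0.58 [ 414. -336.    6.] [413. 181.]
bin_blue 0.97 [ 500. -152.    8.] [358. 202.]
side [ 50.99277376 750.73961872 698.39159176]
foam_pad 0.57 [614. 341.   4.] [182. 301.]
foam_pad 0.19 [587. -53.  -1.] [299. 202.]
putty_pot 0.84 [ 262. -305.    0.] [457. 186.]
putty_pot 0.83 [562.  65.  -0.] [281. 232.]
putty_pot 0.72 [351.  -9.   3.] [378. 240.]
scraper 0.88 [549. 429.   7.] [175. 346.]
black_tray 0.92 [655. 144.   6.] [228. 237.]
can_cap 0.96 [585. -48.  -3.] [299. 205.]
can_cap 0.71 [ 413. -337.    3.] [407. 165.]
wood_block 0.87 [653. 247.   0.] [199. 267.]
bin_red 0.93 [ 460. -241.   11.] [377. 175.]
bin_yellow 0.88 [ 411. -334.    7.] [407. 165.]
bin_blue 0.95 [ 503. -154.    6.] [347. 189.]
```

```bash
python3 - <<'E'
from h import *
c=np.load('scene0.npz'); im=c['img'][160:370,180:480]
save(cv2.resize(im,(800,560),interpolation=cv2.INTER_CUBIC),'crop1')
E
```

```text
(no output)
```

View pics/crop1.png

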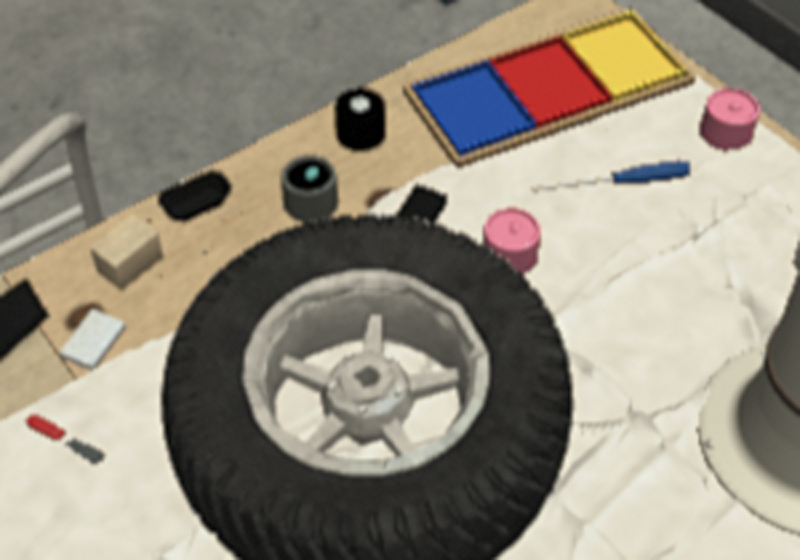

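View pics/scene0.png

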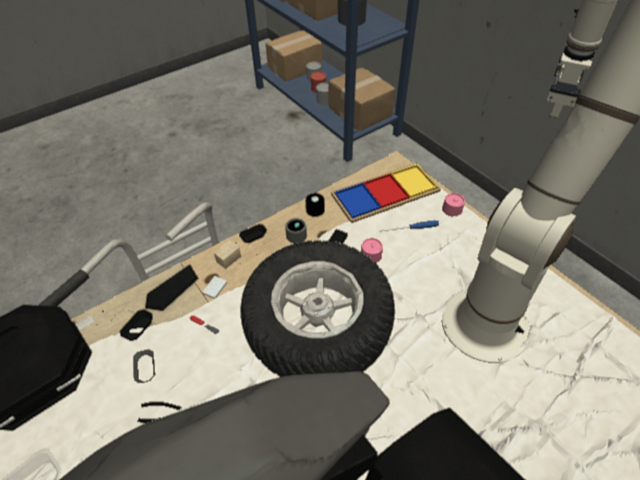

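The scene view shows these things:
- **Caddy:** blue bin (358,202), red bin (385,192) and yellow bin (413,181).
- **Pots:** the grey putty pot with turquoise inside is at (295,232). The closed black cap with a pale disc is at (315,204). The pink pots at (371,250) and (453,204) are not meant.
- **Black slabs:** the hollow tray with chamfered corners is at (252,234). The solid sanding block at (338,238) is partly hidden behind the tyre.
- **Other items:** wood block (227,257), foam pad (214,287), scraper (205,324).

Next I measure the obstacle heights.

```bash
python3 - <<'E'
from h import *
H=np.full((560,600),-50.,np.float32); C=np.zeros((560,600,3),np.uint8)
# x 150..850 , y -450..650 at 2mm : rows x, cols y
H=np.full((350,550),-50.);C=np.zeros((350,550,3),np.uint8)
for n in ['scene','side']:
    c=np.load(n+'0.npz'); W=world(c).reshape(-1,3); I=c['img'].reshape(-1,3)
    ok=np.isfinite(W[:,0])&(W[:,2]<600); W=W[ok];I=I[ok]
    r=((850-W[:,0])/2).astype(int); k=((650-W[:,1])/2).astype(int)
    m=(r>=0)&(r<350)&(k>=0)&(k<550)
    for a,b,z,p in zip(r[m],k[m],W[m,2],I[m]):
        if z>H[a,b]: H[a,b]=z;C[a,b]=p
for x in range(800,150,-40):
    print(x,[int(H[(850-x)//2-10:(850-x)//2+10,(650-y)//2-10:(650-y)//2+10].max()) for y in range(600,-420,-40)])
cv2.imwrite('pics/top.png',C[:,:,::-1])
E
```

```text
800 [9, 6, 7, 5, 4, -50, -50, -50, -50, -50, -50, -50, -50, -50, -50, -50, -50, -50, -50, -50, -50, -50, -50, -50, -50, -50]
760 [7, 10, 6, 8, 7, 7, 6, 5, 4, -50, -50, -50, -50, -50, -50, -50, -50, -50, -50, -50, -50, -50, -50, -50, -50, -50]
720 [8, 8, 28, 20, 19, 17, 17, 15, 7, 6, 5, 5, 1, -50, -50, -50, -50, -50, -50, -50, -50, -50, -50, -50, -50, -50]
680 [29, 29, 31, 27, 19, 19, 18, 10, 47, 47, 45, 28, 26, 6, 5, 3, -50, -50, -50, -50, -50, -50, -50, -50, -50, -50]
640 [29, 30, 29, 10, 6, 6, 17, 18, 48, 49, 45, 28, 27, 8, 8, 5, 6, 4, 4, 4, -50, -50, -50, -50, -50, -50]
600 [23, 23, 11, 11, 17, 11, 17, 18, 6, 6, 8, 7, 9, 51, 49, 43, 54, 51, 18, 18, 6, 6, 5, 3, -50, -50]
560 [25, 21, 10, 10, 14, 12, 9, 9, 9, 8, 3, 3, 7, 52, 52, 33, 52, 53, 25, 26, 24, 19, 9, 5, 6, 5]
520 [21, 11, 10, 10, 10, 10, 12, 8, 121, 123, 118, -50, -50, 49, 47, 7, 5, 23, 24, 15, 25, 25, 28, 19, 6, 6]
480 [11, 13, 10, 10, 11, 78, 127, 131, 131, 131, 131, 129, 120, -50, 25, 27, 10, 24, 21, 15, 24, 15, 24, 25, 25, 18]
440 [16, 10, 10, 11, 10, 128, 132, 133, 127, 127, 129, 133, 129, -50, 27, 28, 22, 21, 25, 25, 
[... 153 characters left out ...]
-50, 10, 13, 123, 132, 124, 116, 101, 100, 93, 119, 131, 129, 48, 52, 49, 19, 19, 8, 10, 22, 25, 25, 24, 6]
320 [-50, -50, -50, 9, 125, 131, 122, 108, 100, 101, 94, 119, 132, 129, 46, 50, 49, 12, 18, 25, 21, 9, 8, 20, 19, 3]
280 [-50, -50, -50, -50, 118, 131, 129, 118, 91, 95, 115, 122, 134, 128, 11, 12, 10, 10, 8, 27, 26, 21, 50, 50, 2, -50]
240 [-50, -50, -50, -50, 79, 129, 131, 126, 117, 119, 123, 130, 132, 124, 11, 12, 12, 13, 11, 12, 22, 12, 53, 52, 6, -50]
200 [-50, -50, -50, -50, -50, 121, 131, 131, 130, 130, 131, 131, 126, 15, 10, 8, 8, 11, 15, 18, 11, 12, 7, 9, 3, -50]
160 [-50, -50, -50, -50, -50, -50, 108, 127, 130, 130, 129, 124, 12, 11, 8, 8, 10, 12, 14, 13, 9, 12, 8, 8, 1, -50]
```

View pics/top.png

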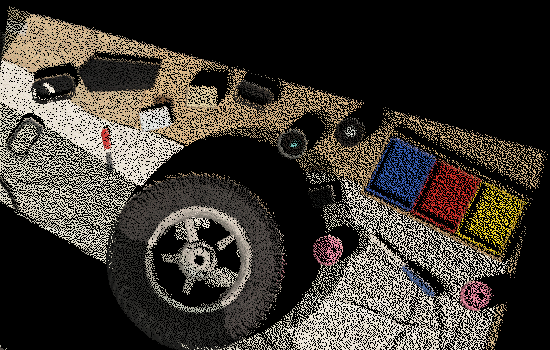

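Emit:
move_arm:
  commands:
    - [0.9, 0.8, 0.3, 0, 0, 0]
    - [0.9, 0.9, 0.3, 0, 0, 0]
    - [0.9, 1, 0.3, 0, 0, 0]
    - [0.8, 1, 0.3, 0, 0, 0]
    - [0.8, 1, 0.3, 0, 0, 0]
    - [0.8, 1, 0.3, 0, 0, 0]
    - [0.8, 1, 0.3, 0, 0, 0]
    - [0.6, 1, 0.3, 0, 0, 0]
    - [0.5, 1, 0.3, 0, 0, 0]
    - [0, 0, 0, 0, 0, 0]
  fingers: -1

```text
t: 2.35
position: [429.7, -281.1, 336.4]
ee_rot: [0.001, 0.993, 0.118, 0.001]
ft_force: [0.2, -0.6, -0.2]
grip_width: 92.0
gripper_force: 0.0
```

```bash
cat >> h.py <<'E'
from scipy.spatial.transform import Rotation as Ro
def wrist(name):
    s=monitor.observe(); q=s['ee_rot']; Rt=Ro.from_quat([q[1],q[2],q[3],q[0]]).as_matrix()
    c=dict(optics.read_camera('wrist')); T=np.array(c['T_tool_cam'])
    Rwc=Rt@T[:3,:3]; o=Rt@T[:3,3]+s['position']
    c['R']=Rwc.T; c['t']=-Rwc.T@o; c['pos']=s['position']; c['yaw']=np.degrees(np.arctan2(Rt[1,1],Rt[0,1]))
    save(c['img'],name); return c
def find(c,k,cam='wrist',minz=None):
    """net centre, and box fit of the mask's points (centre xy, sizes, angle of long side, z)"""
    W=world(c)
    for d in nets.pinpoint(k,cam)[:3]:
        p=c['R'].T@(np.array(d['centre'])-c['t']); print(k,'pin',round(d['score'],2),p.round(1))
    for d in nets.masks_of(k,cam)[:3]:
        m=np.array(d['mask']); P=W[m]; P=P[np.isfinite(P[:,0])]
        if len(P)<20: continue
        zt=np.percentile(P[:,2],90); Q=P[abs(P[:,2]-zt)<5] if minz is None else P[P[:,2]>minz]
        (x,y),(w,h),a=cv2.minAreaRect(Q[:,:2].astype(np.float32))
        if w<h: w,h,a=h,w,a+90
        v,u=np.nonzero(m)
        print(k,'mask',round(d['score'],2),'px',int(u.mean()),int(v.mean()),'n',len(P),'z',round(zt,1),'c',round(x,1),round(y,1),'sz',round(w,1),round(h,1),'longdir',round((a+90)%180-90,1))
E
python3 - <<'E'
from h import *
c=wrist('w1'); print(c['T_tool_cam'],c['pos'],c['yaw'],c['mtx'])
for k in ['bin_red','bin_yellow','bin_blue','sand_block','can_cap']: find(c,k)
E
```

```text
[[ 9.54892946e-04 -9.65187963e-01 -2.61555510e-01  6.96369629e+01]
 [ 9.99998115e-01  1.36387221e-03 -1.38212304e-03  9.66372503e-01]
 [ 1.69073681e-03 -2.61553697e-01  9.65187446e-01 -1.56924761e+02]
 [ 0.00000000e+00  0.00000000e+00  0.00000000e+00  1.00000000e+00]] [ 429.71282135 -281.13489073  336.37025261] -76.49667933272868 [[363.90075027   0.         320.42710426]
 [  0.         363.90075027 232.79166736]
 [  0.           0.           1.        ]]
bin_red pin 0.65 [ 457.3 -241.5    5.8]
bin_red mask 0.75 px 296 161 n 6980 z 16.6 c 456.2 -244.0 sz 117.6 97.8 longdir -26.6
bin_yellow pin 0.62 [ 411.4 -337.8    8.9]
bin_yellow mask 0.96 px 354 210 n 6382 z 17.6 c 411.7 -333.8 sz 118.0 98.8 longdir -26.3
bin_blue pin 0.69 [ 498.9 -152.5    5.7]
bin_blue mask 0.56 px 234 109 n 8017 z 18.3 c 500.2 -154.6 sz 118.0 102.9 longdir -26.3
sand_block pin 0.57 [452.9  14.3  -1.6]
sand_block mask 0.89 px 98 117 n 2021 z 22.2 c 452.3 12.1 sz 70.5 39.6 longdir -77.6
can_cap pin 0.62 [585.7 -51.1  -1.4]
can_cap mask 0.57 px 160 20 n 2503 z 47.0 c 574.1 -56.2 sz 56.9 37.3 longdir -76.3
```

View pics/w1.png

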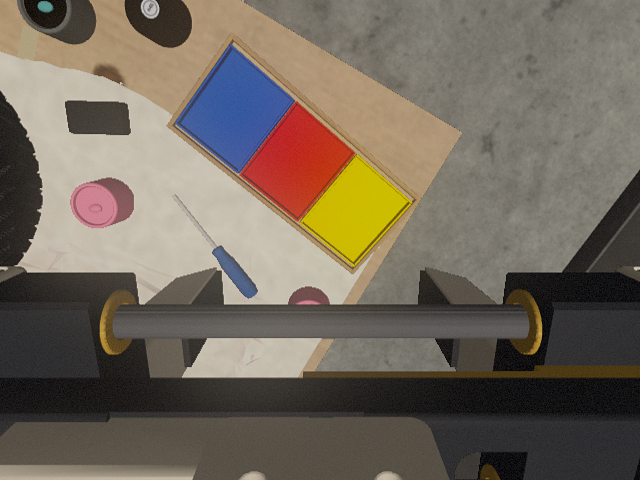

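Emit:
move_arm:
  commands:
    - [0.06, 0.4, -0.2, 0, 0, 1]
    - [0.06, 0.4, -0.2, 0, 0, 1]
    - [0.06, 0.4, -0.2, 0, 0, 1]
    - [0.06, 0.4, -0.2, 0, 0, 1]
    - [0.06, 0.4, -0.2, 0, 0, 1]
    - [0.06, 0.4, -0.2, 0, 0, 1]
    - [0.06, 0.4, -0.2, 0, 0, 1]
    - [0.06, 0.4, -0.2, 0, 0, 1]
    - [0.06, 0.4, -0.2, 0, 0, 1]
    - [0.06, 0.4, -0.2, 0, 0, 1]

```text
t: 4.15
position: [450.9, -124.9, 254.5]
ee_rot: [0.0, 0.803, 0.596, 0.0]
ft_force: [-0.3, -0.1, 0.0]
grip_width: 91.9
gripper_force: 0.0
```

Emit:
move_arm:
  commands:
    - [0.06, 0.4, -0.3, 0, 0, 1]
    - [0.06, 0.4, -0.3, 0, 0, 1]
    - [0.06, 0.4, -0.3, 0, 0, 1]
    - [0.06, 0.4, -0.3, 0, 0, 1]
    - [0.06, 0.2, -0.2, 0, 0, 0.8]
    - [0, 0, 0, 0, 0, 0]
    - [0, 0, 0, 0, 0, 0]

```text
t: 5.03
position: [463.0, -53.7, 199.0]
ee_rot: [0.0, 0.631, 0.776, 0.0]
ft_force: [-0.3, 0.5, -0.2]
grip_width: 91.7
gripper_force: 0.0
```

```bash
python3 - <<'E'
from h import *
c=wrist('w2'); print(c['pos'],c['yaw'],monitor.observe()['q'])
for k in ['sand_block','putty_pot']: find(c,k)
W=world(c); t=W[(W[...,2]>100)&(W[...,0]<560)&(W[...,1]>50)]; 
if len(t): print('tyre',len(t),t[:,1].min(),np.linalg.norm(t[:,:2]-[452,12],axis=1).min())
E
```

```text
[463.00725088 -53.68924764 198.97532928] 11.731254325621908 [ 0.91657753  0.30871789 -0.99095186  2.01241832  0.31173811  0.97876811
 -0.02505893]
sand_block pin 0.87 [455.1  16.8   1.5]
sand_block mask 0.86 px 324 135 n 3476 z 21.8 c 452.6 12.9 sz 69.8 39.5 longdir -78.4
putty_pot pin 0.89 [349.  -3.  -1.]
putty_pot pin 0.56 [563.3  62.1   0.7]
putty_pot mask 0.95 px 202 135 n 4786 z 45.2 c 348.7 -8.4 sz 58.2 58.1 longdir 1.0
putty_pot mask 0.87 px 461 105 n 5193 z 45.0 c 560.8 61.3 sz 57.9 57.8 longdir 72.5
tyre 666 69.79204893777461 88.31967478578977
```

View pics/w2.png

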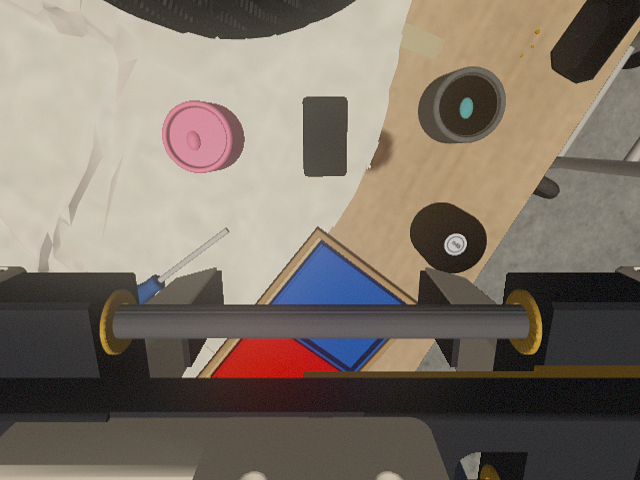

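The piece at (325,136), black and plain, measures about 70×40 mm. That does not fit the 60×78 mm sanding block, so it looks like an unlisted double. I will survey the far side before reaching for anything.

Emit:
move_arm:
  commands:
    - [0.2, 0.8, 0.6, 0, 0, 0]
    - [0.3, 0.8, 0.6, 0, 0, 0]
    - [0.3, 0.8, 0.6, 0, 0, 0]
    - [0.3, 0.8, 0.6, 0, 0, 0]
    - [0.3, 0.8, 0.6, 0, 0, 0]
    - [0.3, 0.8, 0.5, 0, 0, 0]
    - [0.3, 0.8, 0.5, 0, 0, 0]
    - [0.3, 0.8, 0.5, 0, 0, 0]
    - [0, 0, 0, 0, 0, 0]
    - [0, 0, 0, 0, 0, 0]

```text
t: 6.52
position: [554.6, 202.0, 378.1]
ee_rot: [-0.0, 0.63, 0.776, -0.001]
ft_force: [-0.5, -0.4, 0.2]
grip_width: 91.9
gripper_force: 0.0
```

```bash
python3 - <<'E'
from h import *
c=wrist('w3'); np.savez('w3.npz',**c); print(c['pos'],c['yaw'])
for k in ['sand_block','black_tray','foam_pad','scraper','wood_block']: find(c,k)
E
```

```text
[554.59091311 201.97238216 378.07323003] 11.835397910036558
sand_block pin 0.89 [454.8  15.9  -1.3]
sand_block mask 0.97 px 233 284 n 873 z 21.6 c 454.9 22.0 sz 54.5 31.7 longdir -78.5
black_tray pin 0.61 [654.6 139.4  -2.5]
black_tray mask 0.81 px 380 238 n 1507 z 20.1 c 655.5 142.8 sz 79.5 44.4 longdir 70.6
foam_pad pin 0.86 [ 6.098e+02  3.407e+02 -4.000e-01]
foam_pad mask 0.71 px 381 94 n 1359 z 11.9 c 610.3 338.6 sz 59.6 38.8 longdir -76.4
scraper pin 0.56 [546.4 431.4  -2.2]
scraper mask 0.69 px 352 8 n 873 z 9.5 c 548.9 433.3 sz 88.2 15.6 longdir 7.4
wood_block pin 0.8 [650.8 247.4  -4.7]
```

View pics/w3.png

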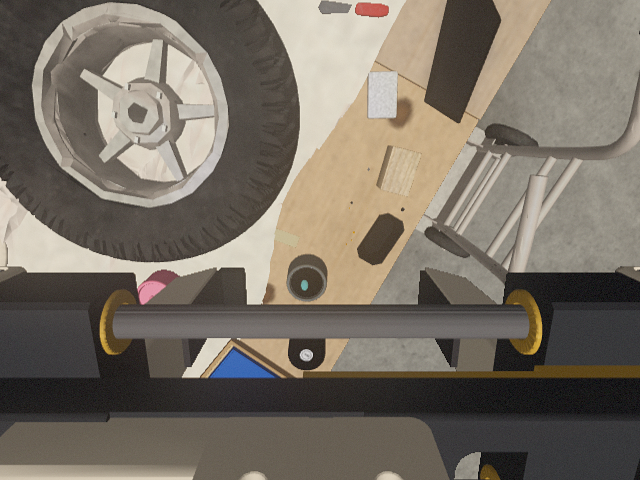

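The view shows:
- tray, chamfered and hollow, at (381,239)
- wood block (400,171)
- foam pad (382,94)
- scraper (352,8)
- pot with turquoise putty (305,280)

The foam also measures smaller than listed (60×39 mm against 66×50), as does the tray, so the listed sizes may be outer boxes. I'll confirm the black block against the tray in an enlarged crop.

```bash
python3 - <<'E'
from h import *
a=cv2.cvtColor(cv2.imread('pics/w2.png'),cv2.COLOR_BGR2RGB)[80:190,260:390]
w3=np.load('w3.npz'); b=w3['img'][200:280,340:430]; f=w3['img'][50:140,345:435]
g=lambda i:np.clip(cv2.resize(i,(260,400),interpolation=cv2.INTER_CUBIC).astype(float)*1.8,0,255).astype(np.uint8)
save(np.hstack([g(a),g(b),cv2.resize(f,(260,400))]),'crop2')
W=world(w3)
for n,u0,v0 in [('tray',381,239),('foam',382,94),('wood',400,171)]:
    s=np.s_[v0-30:v0+31,u0-30:u0+31]; P=W[s]; m=(P[...,2]>6); 
    k,l,st,_=cv2.connectedComponentsWithStats(m.astype(np.uint8)); i=l[30,30]; Q=P[l==i]
    print(n,len(Q),cv2.minAreaRect(Q[:,:2].astype(np.float32)),np.percentile(Q[:,2],[5,50,95]))
E
```

```text
tray 2974 ((nan, nan), (0.0, 0.0), 0.0) [nan nan nan]
foam 1369 ((610.2781982421875, 338.6583557128906), (39.748268127441406, 59.20545196533203), 12.500945091247559) [ 8.80313611 10.68178968 12.36004848]
wood 1512 ((654.1041870117188, 245.4314727783203), (60.111209869384766, 40.471622467041016), 87.6163101196289) [19.89033412 40.39951058 41.9927627 ]
```

View pics/crop2.png

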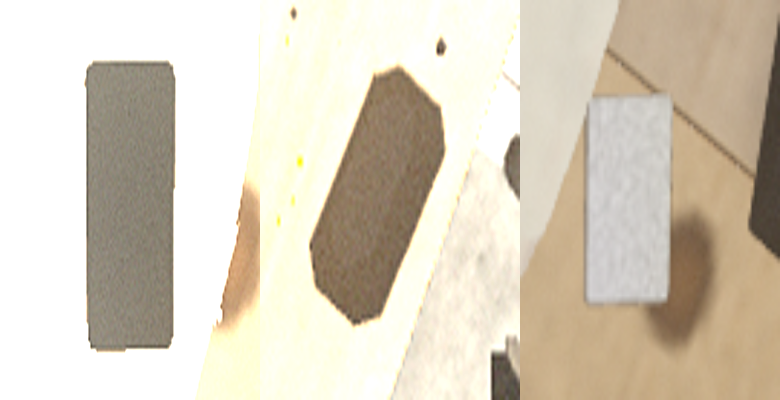

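Left in the crop is the solid flat-topped block, so that is the sanding block. The middle one, chamfered and hollow, is the tray and stays. Right is the foam pad. The wood block shows the same shrinkage against its listed size, so the sizes are consistent. I'll grasp the block.

Emit:
move_arm:
  commands:
    - [-0.5, -0.95, -0.4, 0, 0, 0]
    - [-0.5, -0.95, -0.4, 0, 0, 0]
    - [-0.5, -0.95, -0.4, 0, 0, 0]
    - [-0.5, -0.95, -0.6, 0, 0, 0]
    - [-0.55, -0.95, -0.6, 0, 0, 0]
    - [0, 0, -1, 0, 0, 0]
    - [0, 0, -1, 0, 0, 0]
    - [0, 0, -1, 0, 0, 0]
    - [0, 0, -0.8, 0, 0, 0]
    - [0, 0, 0, 0, 0, 0]
  fingers: -0.4

```text
t: 8.32
position: [450.9, 13.1, 129.1]
ee_rot: [-0.002, 0.63, 0.777, -0.001]
ft_force: [-0.3, -0.7, -0.4]
grip_width: 64.4
gripper_force: 0.0
```

Emit:
move_arm:
  commands:
    - [0.04, 0, -1, 0, 0, 0]
    - [0, 0, -1, 0, 0, 0]
    - [0, 0, -0.7, 0, 0, 0]
    - [0, 0, -0.44, 0, 0, 0]
    - [0, 0, 0, 0, 0, 0]

```text
t: 8.95
position: [455.1, 12.9, 5.6]
ee_rot: [0.0, 0.63, 0.776, 0.0]
ft_force: [-0.3, 0.8, 0.3]
grip_width: 64.4
gripper_force: 0.0
```

Emit:
move_arm:
  commands:
    - [0, 0, 0, 0, 0, 0]
    - [0, 0, 0, 0, 0, 0]
    - [0, 0, 0, 0, 0, 0]
    - [0, 0, 0, 0, 0, 0]
  fingers: 1
  force: 20

```text
t: 9.45
position: [455.0, 12.5, 5.9]
ee_rot: [0.001, 0.63, 0.776, 0.0]
ft_force: [-1.4, -1.0, 6.8]
grip_width: 39.6
gripper_force: 20.0
```

Emit:
move_arm:
  commands:
    - [0, 0, 0.7, 0, 0, 0]
    - [0, 0, 1, 0, 0, 0]
    - [0, 0, 1, 0, 0, 0]
    - [-0.1, -0.8, 0.3, 0, 0, -0.7]
    - [-0.1, -0.96, 0, 0, 0, -0.7]
    - [-0.1, -0.96, 0, 0, 0, -0.7]
    - [-0.12, -0.96, 0, 0, 0, -0.7]
    - [-0.12, -0.96, 0, 0, 0, -0.7]
    - [-0.12, -0.96, 0, 0, 0, -0.7]
    - [-0.12, -0.96, 0, 0, 0, -0.7]

```text
t: 10.7
position: [422.8, -250.8, 125.3]
ee_rot: [0.0, 0.807, 0.59, -0.0]
ft_force: [0.4, -0.7, -0.7]
grip_width: 40.2
gripper_force: 20.0
```

Emit:
move_arm:
  commands:
    - [-0.12, -0.96, 0, 0, 0, -0.7]
    - [-0.12, -0.96, 0, 0, 0, -0.75]
    - [0, 0, 0, 0, 0, 0]
    - [0, 0, 0, 0, 0, 0]

```text
t: 11.2
position: [413.5, -325.5, 125.0]
ee_rot: [-0.0, 0.849, 0.528, 0.0]
ft_force: [0.9, 1.0, -0.4]
grip_width: 39.7
gripper_force: 20.0
```

```bash
python3 - <<'E'
from h import *
s=monitor.observe(); c=wrist('w4'); print(c['pos'],c['yaw'],s['grip_width'],s['ft_force'])
find(c,'bin_yellow'); find(c,'bin_red')
E
```

```text
[ 413.53340926 -325.48534461  124.9936129 ] -26.197642182286963 39.692886012945266 [ 0.89920559  0.95410351 -0.43030185]
bin_yellow mask 0.8 px 325 210 n 9811 z 19.3 c 416.9 -323.5 sz 118.3 75.5 longdir -26.3
bin_red pin 0.77 [ 460.  -240.4    3.2]
bin_red mask 0.68 px 324 95 n 26439 z 18.7 c 456.5 -243.4 sz 118.4 99.6 longdir -26.7
```

Emit:
move_arm:
  commands:
    - [-0.05, -0.21, -0.6, 0, 0, 0]
    - [0, 0, -0.8, 0, 0, 0]
    - [0, 0, -0.7, 0, 0, 0]
    - [0, 0, -0.4, 0, 0, 0]
    - [0, 0, -0.24, 0, 0, 0]
    - [0, 0, 0, 0, 0, 0]
    - [0, 0, 0, 0, 0, 0]

```text
t: 12.32
position: [412.2, -335.1, 16.2]
ee_rot: [0.001, 0.849, 0.528, 0.0]
ft_force: [0.6, 0.0, -0.6]
grip_width: 39.9
gripper_force: 20.0
```

Emit:
move_arm:
  commands:
    - [0, 0, -0.02, 0, 0, 0]
    - [0, 0, 0, 0, 0, 0]
    - [0, 0, 0, 0, 0, 0]
    - [0, 0, 0.4, 0, 0, 0]
    - [0, 0, 1, 0, 0, 0]
    - [0.1, 0.5, 1, 0, 0, 0]
    - [0.3, 0.9, 1, 0, 0, 0.4]
    - [0.3, 0.9, 1, 0, 0, 0.4]
    - [0.3, 0.9, 1, 0, 0, 0.4]
    - [0.3, 1, 0.6, 0, 0, 0.4]
  fingers: -0.22

```text
t: 13.58
position: [464.7, -165.7, 257.9]
ee_rot: [0.002, 0.802, 0.598, 0.0]
ft_force: [0.6, -0.3, -1.2]
grip_width: 56.2
gripper_force: 0.0
```

Emit:
move_arm:
  commands:
    - [0.3, 1, 0, 0, 0, 0.5]
    - [0.3, 1, 0, 0, 0, 0.5]
    - [0.3, 1, 0, 0, 0, 0.5]
    - [0.3, 1, 0, 0, 0, 0.5]
    - [0.3, 1, 0, 0, 0, 0.5]
    - [0.3, 1, 0, 0, 0, 0.5]
    - [0.3, 1, 0, 0, 0, 0.5]
    - [0.3, 1, 0, 0, 0, 0.5]
    - [0.3, 1, 0, 0, 0, 0.5]
    - [0, 0, 0, 0, 0, 0]

```text
t: 14.82
position: [570.8, 197.9, 256.0]
ee_rot: [-0.001, 0.638, 0.77, 0.001]
ft_force: [-1.5, -0.5, -0.4]
grip_width: 55.9
gripper_force: 0.0
```

```bash
python3 - <<'E'
from h import *
c=wrist('w5'); print(c['pos'],c['yaw'])
find(c,'foam_pad'); find(c,'scraper')
for n in ['scene','side']:
    c=optics.read_camera(n); save(c['img'],n+'1'); find(c,'sand_block',n)
    if n=='scene': np.savez('scene1.npz',**c)
E
```

```text
[570.76777468 197.92237121 255.97813764] 10.729261760583546
foam_pad pin 0.77 [ 6.130e+02  3.421e+02 -2.000e-01]
foam_pad mask 0.68 px 383 73 n 2506 z 11.8 c 610.6 338.3 sz 60.1 40.2 longdir -77.0
sand_block pin 0.74 [ 418.4 -334.6    3.2]
sand_block mask 0.62 px 413 178 n 315 z 33.5 c 413.4 -331.5 sz 70.2 41.1 longdir 62.5
sand_block pin 0.63 [ 413.3 -333.     7.6]
sand_block pin 0.57 [ 457.1 -240.9    8.8]
sand_block mask 0.75 px 406 159 n 378 z 33.9 c 415.1 -331.7 sz 72.5 40.2 longdir 65.0
```

Emit:
move_arm:
  commands:
    - [0.3, 0.9, -0.6, 0, 0, 0.2]
    - [0.3, 0.9, -0.6, 0, 0, 0.2]
    - [0.3, 0.9, -0.6, 0, 0, 0]
    - [0.1, 0.8, -0.8, 0, 0, 0]
    - [0, 0, -0.9, 0, 0, 0]
    - [0, 0, -1, 0, 0, 0]
    - [0, 0, 0, 0, 0, 0]
    - [0, 0, 0, 0, 0, 0]

```text
t: 16.38
position: [612.3, 333.8, 76.2]
ee_rot: [-0.0, 0.624, 0.781, 0.001]
ft_force: [-0.8, -0.4, 0.9]
grip_width: 55.7
gripper_force: 0.0
```

Emit:
move_arm:
  commands:
    - [-0.05, 0.12, -0.8, 0, 0, 0]
    - [0, 0, -0.7, 0, 0, 0]
    - [0, 0, -0.33, 0, 0, 0]
    - [0, 0, 0, 0, 0, 0]
    - [0, 0, 0, 0, 0, 0]

```text
t: 17.0
position: [610.1, 338.2, 2.0]
ee_rot: [0.0, 0.624, 0.781, 0.0]
ft_force: [-0.7, -0.2, -0.7]
grip_width: 56.1
gripper_force: 0.0
```

Emit:
move_arm:
  commands:
    - [0, 0, 0, 0, 0, 0]
    - [0, 0, 0, 0, 0, 0]
    - [0, 0, 0, 0, 0, 0]
    - [0, 0, 0, 0, 0, 0]
  fingers: 1
  force: 12

```text
t: 17.5
position: [609.8, 338.0, 1.8]
ee_rot: [0.0, 0.624, 0.781, 0.0]
ft_force: [0.2, -0.2, 1.4]
grip_width: 39.7
gripper_force: 12.0
```

Emit:
move_arm:
  commands:
    - [0, 0, 0.6, 0, 0, 0]
    - [0, 0, 1, 0, 0, 0]
    - [0, 0, 1, 0, 0, 0]
    - [-0.2, -0.7, 1, 0, 0, -0.4]
    - [-0.3, -1, 0.6, 0, 0, -0.4]
    - [-0.3, -1, 0, 0, 0, -0.4]
    - [-0.3, -1, 0, 0, 0, -0.4]
    - [-0.3, -1, 0, 0, 0, -0.4]
    - [-0.3, -1, 0, 0, 0, -0.4]
    - [-0.3, -1, 0, 0, 0, -0.4]

```text
t: 18.75
position: [529.3, 69.1, 171.0]
ee_rot: [0.001, 0.732, 0.681, 0.0]
ft_force: [0.1, -0.4, -0.1]
grip_width: 39.8
gripper_force: 12.0
```

Emit:
move_arm:
  commands:
    - [-0.3, -1, 0, 0, 0, -0.4]
    - [-0.3, -1, 0, 0, 0, -0.4]
    - [-0.3, -1, 0, 0, 0, -0.4]
    - [-0.3, -1, 0, 0, 0, -0.4]
    - [-0.3, -1, 0, 0, 0, -0.4]
    - [-0.3, -1, -0.1, 0, 0, -0.4]
    - [-0.3, -1, -0.5, 0, 0, -0.4]
    - [-0.3, -1, -0.6, 0, 0, -0.4]
    - [-0.3, -0.7, -0.6, 0, 0, -0.4]
    - [0, 0, 0, 0, 0, 0]

```text
t: 20.0
position: [419.4, -280.0, 96.9]
ee_rot: [-0.001, 0.848, 0.531, -0.001]
ft_force: [-0.3, 1.3, -0.7]
grip_width: 39.8
gripper_force: 12.0
```

```bash
python3 - <<'E'
from h import *
s=monitor.observe(); c=wrist('w6'); print(c['pos'],c['yaw'],s['grip_width'])
find(c,'sand_block');find(c,'foam_pad')
E
```

```text
[ 419.38143538 -279.98540485   96.9318394 ] -25.908525505573962 39.80966455671882
sand_block mask 0.91 px 353 349 n 514 z 30.4 c 400.9 -362.1 sz 38.0 18.4 longdir -2.5
foam_pad pin 0.65 [ 417.4 -275.5   93.9]
foam_pad mask 0.8 px 320 278 n 8232 z 106.8 c 419.4 -280.1 sz 60.2 39.9 longdir 64.6
```

View pics/w6.png

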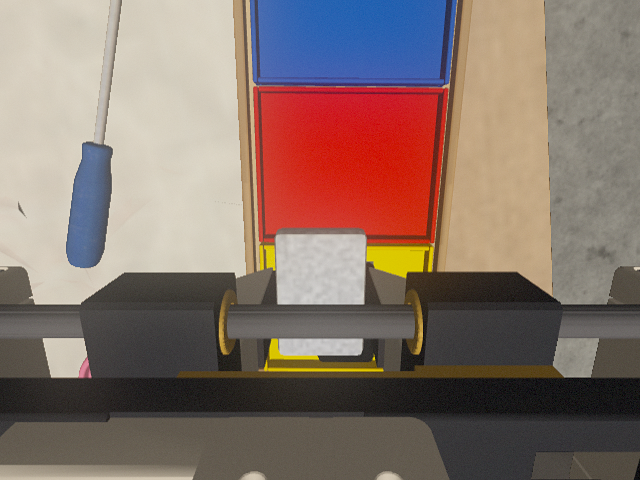

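Foam is held square at (320,290), and the block shows black beneath it at (340,355). I'll back off past the bin to measure the block's exact place.

Emit:
move_arm:
  commands:
    - [-0.3, -0.8, 0.3, 0, 0, 0]
    - [-0.3, -0.8, 0.3, 0, 0, 0]
    - [-0.3, -0.8, 0, 0, 0, 0]
    - [-0.3, -0.8, 0, 0, 0, 0]
    - [0, 0, 0, 0, 0, 0]
    - [0, 0, 0, 0, 0, 0]

```text
t: 21.0
position: [374.7, -404.9, 122.1]
ee_rot: [0.0, 0.846, 0.533, 0.0]
ft_force: [1.4, 0.2, 0.2]
grip_width: 39.9
gripper_force: 12.0
```

```bash
python3 - <<'E'
from h import *
s=monitor.observe(); c=wrist('w7'); print(c['pos'],c['yaw'],s['grip_width'])
find(c,'sand_block');find(c,'foam_pad');find(c,'bin_yellow')
E
```

```text
[ 374.66765602 -404.87422003  122.06749287] -25.551470872962046 39.90633005372225
sand_block pin 0.86 [ 414.1 -332.9    9.7]
sand_block mask 0.88 px 325 115 n 6548 z 30.7 c 412.3 -334.6 sz 69.6 39.8 longdir 63.5
foam_pad pin 0.63 [ 375.6 -402.1  117.7]
foam_pad mask 0.62 px 320 278 n 8304 z 131.9 c 374.6 -405.1 sz 60.0 40.1 longdir 64.5
```

Emit:
move_arm:
  commands:
    - [0.47, 0.88, 0, 0, 0, -0.16]
    - [0.47, 0.88, 0, 0, 0, 0]
    - [0, 0, -0.8, 0, 0, 0]
    - [0, 0, -0.6, 0, 0, 0]
    - [0, 0, -0.4, 0, 0, 0]
    - [0, 0, -0.2, 0, 0, 0]
    - [0, 0, 0, 0, 0, 0]
    - [0, 0, 0, 0, 0, 0]

```text
t: 22.35
position: [411.8, -336.0, 42.2]
ee_rot: [0.001, 0.851, 0.525, 0.0]
ft_force: [0.8, -0.3, 0.1]
grip_width: 39.7
gripper_force: 12.0
```

Emit:
move_arm:
  commands:
    - [0.01, 0.03, -0.12, 0, 0, 0]
    - [0, 0, -0.06, 0, 0, 0]
    - [0, 0, 0, 0, 0, 0]
    - [0, 0, 0, 0, 0, 0]

```text
t: 22.85
position: [411.6, -334.4, 34.4]
ee_rot: [-0.0, 0.851, 0.525, 0.0]
ft_force: [0.6, 0.4, -0.2]
grip_width: 39.7
gripper_force: 12.0
```

Emit:
move_arm:
  commands:
    - [0, 0, 0, 0, 0, 0]
    - [0, 0, 0, 0, 0, 0]
    - [0, 0, 0.4, 0, 0, 0]
    - [0, 0, 0.9, 0, 0, 0]
    - [0, 0, 1, 0, 0, 0]
  fingers: -0.18

```text
t: 23.48
position: [411.6, -334.0, 127.9]
ee_rot: [-0.0, 0.851, 0.526, 0.0]
ft_force: [-0.8, -0.5, 0.2]
grip_width: 54.4
gripper_force: 0.0
```

Emit:
move_arm:
  commands:
    - [0.38, 0.9, 1, 0, 0, 0]
    - [0.38, 1, 0, 0, 0, 0]
    - [0.38, 1, 0, 0, 0, 0]
    - [0.38, 1, 0, 0, 0, 0]
    - [0.38, 1, 0, 0, 0, 0]
    - [0.38, 1, 0, 0, 0, 0]
    - [0.38, 0.9, 0, 0, 0, 0]
    - [0, 0, 0, 0, 0, 0]
    - [0, 0, 0, 0, 0, 0]
  fingers: -0.9

```text
t: 24.6
position: [517.9, -62.8, 166.9]
ee_rot: [0.0, 0.851, 0.526, -0.0]
ft_force: [-0.4, -0.5, 0.6]
grip_width: 87.1
gripper_force: 0.0
```

```bash
python3 - <<'E'
from h import *
c=wrist('w8'); print(c['pos'],c['yaw'],monitor.observe()['grip_width'])
find(c,'putty_pot')
c=optics.read_camera('scene'); find(c,'foam_pad','scene'); find(c,'sand_block','scene')
save(np.hstack([cv2.resize(c['img'][150:240,310:450],(400,257)),cv2.resize(cv2.cvtColor(cv2.imread('pics/w8.png'),cv2.COLOR_BGR2RGB),(400,257))]),'crop3')
E
```

```text
[517.9124052  -62.84353058 166.88450145] -26.587192033116153 86.87446452546637
putty_pot pin 0.72 [ 3.48e+02 -8.60e+00  3.00e-01]
putty_pot pin 0.64 [560.4  61.5  -3.8]
putty_pot mask 0.94 px 117 244 n 4698 z 44.9 c 352.7 -1.9 sz 59.7 42.3 longdir -26.6
putty_pot mask 0.92 px 298 46 n 6518 z 45.3 c 561.4 60.2 sz 58.5 56.0 longdir -26.9
foam_pad pin 0.59 [ 415.  -330.    31.6]
foam_pad pin 0.29 [585.5 -52.6  -1.6]
foam_pad mask 0.6 px 414 174 n 217 z 45.8 c 413.0 -331.2 sz 61.6 44.7 longdir 62.7
sand_block pin 0.58 [ 417.  -334.2    5.1]
sand_block mask 0.72 px 411 182 n 121 z 30.2 c 408.5 -309.3 sz 59.2 28.7 longdir 29.9
sand_block mask 0.47 px 252 232 n 396 z 23.0 c 658.0 143.8 sz 79.5 48.4 longdir 70.2
```

View pics/crop3.png

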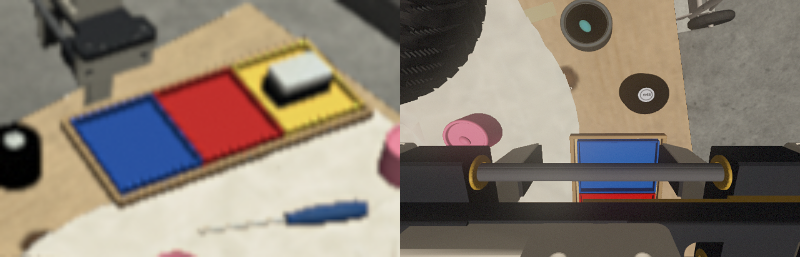

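The foam lies centred on the block in the yellow bin (crop 300,75). The putty pot with turquoise inside is at (585,25) in the right half. I'll go to the pot.

Emit:
move_arm:
  commands:
    - [0.37, 1, 0, 0, 0, 0]
    - [0.37, 1, 0, 0, 0, 0]
    - [0.33, 1, 0, 0, 0, 0]
    - [0, 0.1, -0.8, 0, 0, 0]
    - [0, 0, -1, 0, 0, 0]
    - [0, 0, -1, 0, 0, 0]
    - [0, 0, -0.6, 0, 0, 0]
    - [0, 0, 0, 0, 0, 0]
    - [0, 0, 0, 0, 0, 0]

```text
t: 26.12
position: [561.5, 61.9, 31.2]
ee_rot: [0.0, 0.851, 0.525, 0.001]
ft_force: [0.1, -0.7, 0.4]
grip_width: 87.2
gripper_force: 0.0
```

Emit:
move_arm:
  commands:
    - [0, 0, -0.3, 0, 0, 0]
    - [0, 0, 0, 0, 0, 0]
    - [0, 0, 0, 0, 0, 0]

```text
t: 26.5
position: [560.9, 61.6, 18.6]
ee_rot: [0.0, 0.851, 0.525, 0.0]
ft_force: [0.9, 0.0, 0.4]
grip_width: 87.1
gripper_force: 0.0
```

Emit:
move_arm:
  commands:
    - [0, 0, 0, 0, 0, 0]
    - [0, 0, 0, 0, 0, 0]
    - [0, 0, 0, 0, 0, 0]
    - [0, 0, 0, 0, 0, 0]
  fingers: 1
  force: 20

```text
t: 27.0
position: [560.9, 61.6, 18.4]
ee_rot: [0.0, 0.851, 0.525, 0.0]
ft_force: [0.2, -0.1, 1.0]
grip_width: 58.1
gripper_force: 20.0
```

Emit:
move_arm:
  commands:
    - [0, 0, 0.7, 0, 0, 0]
    - [0, 0, 1, 0, 0, 0]
    - [0, 0, 0.8, 0, 0, 0]
    - [-0.25, -0.9, 0, 0, 0, 0]
    - [-0.25, -0.9, 0, 0, 0, 0]
    - [-0.25, -0.9, 0, 0, 0, 0]
    - [-0.25, -0.9, 0, 0, 0, 0]
    - [-0.25, -0.9, 0, 0, 0, 0]
    - [-0.25, -0.9, 0, 0, 0, 0]
    - [0, 0, 0, 0, 0, 0]

```text
t: 28.25
position: [499.2, -158.4, 117.7]
ee_rot: [0.0, 0.852, 0.523, -0.001]
ft_force: [-0.0, 0.8, -2.0]
grip_width: 58.5
gripper_force: 20.0
```

Emit:
move_arm:
  commands:
    - [0, 0, -0.8, 0, 0, 0]
    - [0, 0, -0.8, 0, 0, 0]
    - [0, 0, -0.4, 0, 0, 0]
    - [0, 0, 0, 0, 0, 0]
    - [0, 0, 0, 0, 0, 0]

```text
t: 28.88
position: [501.8, -154.0, 39.2]
ee_rot: [0.0, 0.851, 0.526, 0.001]
ft_force: [1.3, -0.8, -0.2]
grip_width: 58.5
gripper_force: 20.0
```

Emit:
move_arm:
  commands:
    - [-0.02, -0.01, -0.2, 0, 0, 0]
    - [0, 0, -0.07, 0, 0, 0]
    - [0, 0, 0, 0, 0, 0]
    - [0, 0, 0, 0, 0, 0]

```text
t: 29.38
position: [500.1, -154.8, 27.6]
ee_rot: [0.0, 0.851, 0.525, 0.0]
ft_force: [0.6, -0.1, -1.3]
grip_width: 58.5
gripper_force: 20.0
```

Emit:
move_arm:
  commands:
    - [0, 0, 0, 0, 0, 0]
    - [0, 0, 0, 0, 0, 0]
    - [0, 0, 0.5, 0, 0, 0]
    - [0, 0, 1, 0, 0, 0]
    - [0, 0, 1, 0, 0, 0]
    - [0.3, 0.6, 1, 0, 0, 1]
    - [0.4, 0.8, 1, 0, 0, 1]
    - [0.4, 0.8, 0.4, 0, 0, 1]
    - [0.4, 0.8, 0, 0, 0, 1]
    - [0.3, 0.8, 0, 0, 0, 1]
  fingers: -0.78

```text
t: 30.62
position: [572.8, -1.8, 225.5]
ee_rot: [0.001, 0.685, 0.729, 0.001]
ft_force: [-0.4, -0.3, 0.5]
grip_width: 81.7
gripper_force: 0.0
```

Emit:
move_arm:
  commands:
    - [0.3, 0.8, 0, 0, 0, 1]
    - [0.2, 0.8, 0, 0, 0, 1]
    - [0.2, 0.8, 0, 0, 0, 1]
    - [0.1, 0.7, 0, 0, 0, 1]
    - [0.1, 0.7, 0, 0, 0, 1]
    - [0, 0.7, 0, 0, 0, 1]
    - [0, 0.7, 0, 0, 0, 1]
    - [0, 0.7, 0, 0, 0, 1]
    - [0, 0.7, 0, 0, 0, 1]
    - [0, 0.7, 0, 0, 0, 1]
  fingers: -0.1

```text
t: 31.88
position: [608.0, 289.9, 225.2]
ee_rot: [0.0, 0.228, 0.974, 0.0]
ft_force: [0.7, 0.8, -0.3]
grip_width: 50.7
gripper_force: 0.0
```

Emit:
move_arm:
  commands:
    - [0, 0.7, 0, 0, 0, 1]
    - [0, 0.7, 0, 0, 0, 1]
    - [0, 0.7, 0, 0, 0, 1]
    - [0, 0.7, 0, 0, 0, 1]
    - [0, 0.5, 0, 0, 0, 1]
    - [0, 0.3, 0, 0, 0, 0.7]
    - [0, 0, 0, 0, 0, 0]
    - [0, 0, 0, 0, 0, 0]

```text
t: 32.88
position: [608.4, 432.5, 224.3]
ee_rot: [0.0, -0.065, 0.998, -0.0]
ft_force: [-0.4, -0.1, -0.5]
grip_width: 50.8
gripper_force: 0.0
```

```bash
python3 - <<'E'
from h import *
c=wrist('w9'); print(c['pos'],c['yaw'],monitor.observe()['q'])
find(c,'scraper',minz=2)
I=c['img'].astype(int); W=world(c); m=(I[...,0]>110)&(I[...,1]<70)&(I[...,2]<70)
k,l,st,_=cv2.connectedComponentsWithStats(m.astype(np.uint8)); i=1+st[1:,4].argmax(); P=W[l==i]
print('red',st[i],cv2.minAreaRect(P[:,:2].astype(np.float32)),np.median(P,0))
E
```

```text
[608.38084695 432.45472892 224.33671992] 97.47684454305137 [-0.06596379  0.9292439  -1.16599763  1.25163367  0.83524114  1.45883284
  0.56284795]
scraper pin 0.79 [548.8 430.9  -2.8]
scraper mask 0.65 px 328 143 n 1202 z 9.3 c 548.1 432.7 sz 89.0 14.8 longdir 8.4
red [325 189   4   2   4] ((592.3195190429688, 436.165771484375), (3.3254144191741943, 0.7132480144500732), 77.05303192138672) [592.35491313 436.31294238   7.16200776]
```

View pics/w9.png

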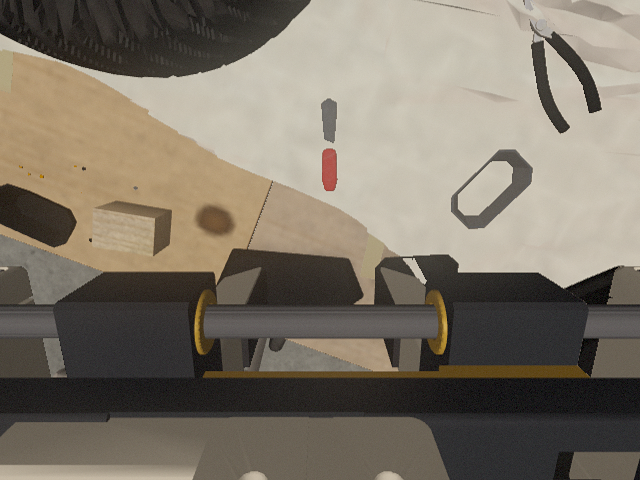

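The red-handled scraper has its handle at (330,170) and blade at (329,120), with nothing close by. I'll grasp the handle.

Emit:
move_arm:
  commands:
    - [-0.5, 0.05, -0.8, 0, 0, 0.15]
    - [-0.45, 0.04, -1, 0, 0, 0]
    - [0, 0, -1, 0, 0, 0]
    - [0, 0, -1, 0, 0, 0]
    - [0, 0, -0.8, 0, 0, 0]
    - [0, 0, -0.5, 0, 0, 0]
    - [0, 0, 0, 0, 0, 0]
    - [0, 0, 0, 0, 0, 0]

```text
t: 34.02
position: [570.6, 437.6, 21.2]
ee_rot: [0.001, -0.074, 0.997, 0.001]
ft_force: [-0.6, -1.0, -0.4]
grip_width: 50.8
gripper_force: 0.0
```

Emit:
move_arm:
  commands:
    - [0, -0.04, -0.3, 0, 0, 0]
    - [0, 0, -0.17, 0, 0, 0]
    - [0, 0, 0, 0, 0, 0]
    - [0, 0, 0, 0, 0, 0]

```text
t: 34.52
position: [570.0, 435.1, 0.5]
ee_rot: [-0.0, -0.074, 0.997, -0.0]
ft_force: [-0.4, -0.1, 0.1]
grip_width: 50.9
gripper_force: 0.1
```

Emit:
move_arm:
  commands:
    - [0, 0, 0, 0, 0, 0]
    - [0, 0, 0, 0, 0, 0]
    - [0, 0, 0, 0, 0, 0]
    - [0, 0, 0, 0, 0, 0]
    - [0, 0, 0, 0, 0, 0]
  fingers: 1
  force: 15

```text
t: 35.15
position: [570.0, 435.2, 0.7]
ee_rot: [-0.0, -0.074, 0.997, 0.0]
ft_force: [-0.1, 0.4, 0.6]
grip_width: 14.9
gripper_force: 14.9
```

Emit:
move_arm:
  commands:
    - [0, 0, 0.6, 0, 0, 0]
    - [0, 0, 1, 0, 0, 0]
    - [0, 0, 1, 0, 0, 0]
    - [-0.1, -0.8, 1, 0, 0, -0.34]
    - [-0.1, -1, 1, 0, 0, -0.34]
    - [-0.1, -1, 0.5, 0, 0, -0.34]
    - [-0.1, -1, 0, 0, 0, -0.34]
    - [-0.1, -1, 0, 0, 0, -0.34]
    - [-0.1, -1, 0, 0, 0, -0.34]
    - [-0.1, -1, 0, 0, 0, -0.34]

```text
t: 36.4
position: [541.9, 162.2, 206.4]
ee_rot: [0.001, 0.051, 0.999, -0.0]
ft_force: [-0.1, -0.8, -0.5]
grip_width: 14.9
gripper_force: 14.9
```

Emit:
move_arm:
  commands:
    - [-0.1, -1, 0, 0, 0, -0.34]
    - [-0.1, -1, 0, 0, 0, -0.34]
    - [-0.15, -1, 0, 0, 0, -0.34]
    - [-0.15, -1, 0, 0, 0, -0.34]
    - [-0.2, -1, 0, 0, 0, -0.34]
    - [-0.2, -1, 0, 0, 0, -0.34]
    - [-0.2, -1, 0, 0, 0, -0.34]
    - [-0.2, -1, 0, 0, 0, -0.34]
    - [-0.2, -1, 0, 0, 0, -0.34]
    - [-0.2, -0.4, 0, 0, 0, -0.34]

```text
t: 37.65
position: [473.7, -215.1, 205.7]
ee_rot: [0.0, 0.229, 0.973, -0.001]
ft_force: [-0.8, 0.3, -0.1]
grip_width: 14.5
gripper_force: 14.9
```

Emit:
move_arm:
  commands:
    - [0, 0, -0.5, 0, 0, 0]
    - [0, 0, -0.6, 0, 0, 0]
    - [0, 0, 0, 0, 0, 0]
    - [0, 0, 0, 0, 0, 0]

```text
t: 38.15
position: [474.4, -211.3, 160.6]
ee_rot: [-0.0, 0.225, 0.974, 0.0]
ft_force: [0.5, 0.4, 0.5]
grip_width: 14.9
gripper_force: 14.9
```

```bash
python3 - <<'E'
from h import *
s=monitor.observe();c=wrist('w10'); print(s['t'],c['pos'],c['yaw'],s['grip_width'])
for k in ['scraper','bin_red','putty_pot','bin_blue','foam_pad']: find(c,k)
E
```

```text
38.15 [ 474.41879807 -211.28054014  160.63203551] 63.96614180187302 14.940746245365828
scraper pin 0.72 [ 453.  -206.8  155.3]
scraper mask 0.74 px 321 224 n 5251 z 168.9 c 455.1 -202.6 sz 90.1 14.6 longdir -27.1
scraper mask 0.32 px 546 256 n 5952 z 46.6 c 583.0 -53.7 sz 56.6 56.6 longdir 60.1
bin_red mask 0.91 px 261 207 n 11167 z 12.8 c 447.5 -252.5 sz 110.5 81.1 longdir -26.0
bin_red mask 0.61 px 184 212 n 1107 z 30.3 c 407.1 -315.8 sz 67.8 32.5 longdir 26.9
putty_pot pin 0.86 [ 500.7 -153.3    7.7]
putty_pot pin 0.86 [ 257.  -308.1   -1.5]
putty_pot mask 0.72 px 75 27 n 6245 z 44.5 c 269.1 -310.4 sz 59.1 33.3 longdir 64.0
putty_pot mask 0.6 px 400 221 n 5480 z 54.0 c 498.7 -154.1 sz 58.7 57.8 longdir -80.9
bin_blue mask 0.83 px 394 199 n 8641 z 19.1 c 494.9 -151.8 sz 106.1 98.2 longdir -26.1
bin_blue mask 0.75 px 189 214 n 867 z 29.9 c 406.0 -316.8 sz 69.4 32.6 longdir 28.3
foam_pad pin 0.78 [ 412.6 -330.7   28.6]
```

View pics/w10.png

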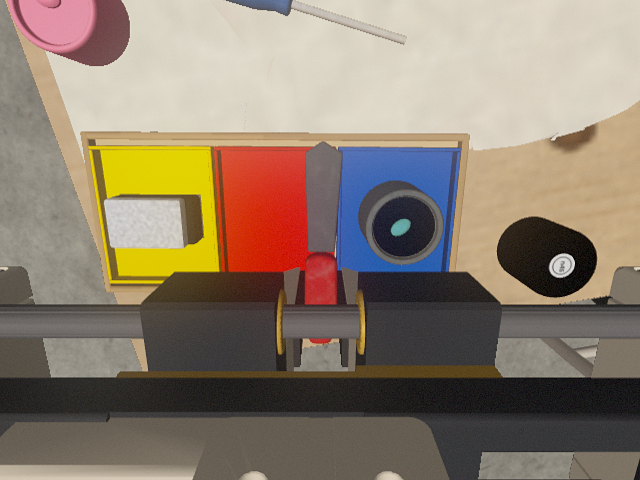

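The pot stands in the blue bin at (400,225), the foam lies on the block at (148,222), and the scraper is held in line at (321,230). I'll lower it into the red bin.

Emit:
move_arm:
  commands:
    - [0.02, -0.5, 0, 0, 0, 0]
    - [0.01, -0.53, 0, 0, 0, 0]
    - [0, 0, -0.8, 0, 0, 0]
    - [0, 0, -0.9, 0, 0, 0]
    - [0, 0, -0.9, 0, 0, 0]
    - [0, 0, -0.6, 0, 0, 0]
    - [0, 0, 0, 0, 0, 0]
    - [0, 0, 0, 0, 0, 0]

```text
t: 39.7
position: [475.8, -254.9, 33.4]
ee_rot: [0.0, 0.227, 0.974, 0.0]
ft_force: [0.0, -0.9, 0.6]
grip_width: 14.7
gripper_force: 14.9
```

Emit:
move_arm:
  commands:
    - [0, 0.05, -0.35, 0, 0, 0]
    - [0, 0, -0.2, 0, 0, 0]
    - [0, 0, 0, 0, 0, 0]
    - [0, 0, 0, 0, 0, 0]

```text
t: 40.2
position: [475.3, -251.9, 10.8]
ee_rot: [-0.0, 0.226, 0.974, 0.0]
ft_force: [0.2, -0.2, 0.5]
grip_width: 15.0
gripper_force: 15.0
```

Emit:
move_arm:
  commands:
    - [0, 0, -0.01, 0, 0, 0]
    - [0, 0, 0, 0, 0, 0]
    - [0, 0, 0, 0, 0, 0]
    - [0, 0, 0.4, 0, 0, 0]
    - [0, 0, 1, 0, 0, 0]
    - [0, 0, 1, 0, 0, 0]
    - [0.6, -0.3, 1, 0, 0, 0]
    - [0.6, -0.3, 1, 0, 0, 0]
    - [0, 0, 0, 0, 0, 0]
    - [0, 0, 0, 0, 0, 0]
  fingers: 0.22

```text
t: 41.45
position: [522.6, -275.6, 186.4]
ee_rot: [-0.0, 0.226, 0.974, -0.0]
ft_force: [0.1, -0.5, 0.4]
grip_width: 35.7
gripper_force: 0.0
```

```bash
python3 - <<'E'
from h import *
s=monitor.observe();c=wrist('w11'); print(s['t'],c['pos'],c['yaw'])
for k in ['scraper','putty_pot','foam_pad','sand_block']: find(c,k)
E
```

```text
41.45 [ 522.6464873  -275.63660445  186.42321874] 63.84049005751135
scraper pin 0.57 [ 454.1 -243.1    8.3]
scraper mask 0.56 px 321 126 n 1666 z 18.2 c 455.9 -242.8 sz 86.9 14.4 longdir -26.7
scraper mask 0.25 px 585 167 n 6202 z 46.8 c 583.6 -54.3 sz 57.2 57.1 longdir 27.6
putty_pot mask 0.84 px 443 127 n 5691 z 54.2 c 499.1 -154.5 sz 58.7 58.1 longdir -57.4
foam_pad pin 0.75 [ 410.9 -332.3   28.8]
foam_pad mask 0.56 px 195 128 n 3883 z 42.7 c 411.4 -334.2 sz 59.7 39.6 longdir 62.9
foam_pad mask 0.55 px 319 125 n 14879 z 19.0 c 455.8 -244.1 sz 118.3 98.3 longdir -26.3
sand_block mask 0.59 px 238 130 n 498 z 30.3 c 426.3 -305.9 sz 38.0 6.7 longdir -27.0
```

View pics/w11.png

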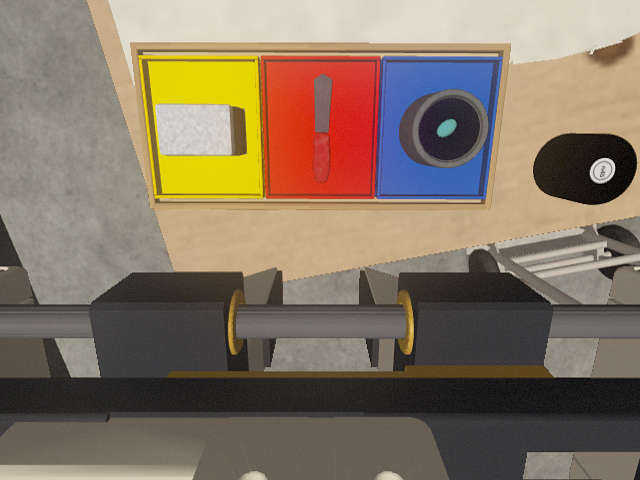

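All are in place: foam centred on the block (195,130), scraper flat in red (321,127), pot upright in blue (443,127).

```bash
python3 -c "
from h import *
print(finish_job())"
```

```text
the job is handed in; nothing more can be done
None
```

The job is handed in at about 41 s: the sanding block is flat in the yellow bin with the foam pad centred on it, the putty pot stands upright in the blue bin, the scraper lies flat in the red bin, and the look-alikes were left alone.

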